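Set the glazed print on the studio easel, gently

TASK

Take the blue-framed glazed print out of the slotted rack and set it on the little leaning easel, standing on the ledge behind the brass lip, about centred, leaning flat against the backboard with its picture facing out. The glass is fragile: pinch it lightly, lay it to the easel's slope before you let go so that it neither drops nor falls back against the board, and do not knock or press it hard. Leave the tan-framed print standing in the rack and the jar, mug and spray bottle where they are.

Things in the scene. Friction and masses are not known exactly. Their poses are not given: they have to be found in the camera images.
- blue_print: loose glazed print to move, blue wooden frame; 140 mm wide (its y), 170 tall (z), 18 thick (x) all over; origin at the centre of the underside, picture side +x; 0.2 to 0.4 kg. Starts upright in either slot of the rack. Pinch it across its thickness at the middle of the top edge. Glass cracks above 90 N of finger force (both pads added; 20 to 30 N each is right) or 50 N against easel or rack, or if dropped over 12 mm
- blue_print_top (a point): centre of the top edge of the blue print, 170 mm above its origin
- blue_print_front (a point): centre of the picture side of the blue print, 9 mm along its +x and 85 mm up
- tan_print: the other print, tan wooden frame, same sizes, origin and axes as the blue one, in the other slot; leave it there
- rack: fixed pale wooden rack, base 190 mm (x) by 170 (y) by 12 thick, origin at the centre of the underside. Two slots run along its y, centred at x = -45 and +45 mm, 23 mm wide, each between two strips 8 thick and 150 long with tops 48 mm above the table. The prints stand on the base, 12 mm above the table, picture side to the rack's +x
- easel: fixed dark wooden tabletop easel, footprint 150 mm (x) by 180 (y), origin on the table under its middle; it faces its +x. Its leaning seat starts 45 mm along +x, 48 mm up
- easel_seat: seat of the easel. Origin: middle of the corner of backboard and ledge. z runs up the backboard, leaning back 30 deg from vertical (top to the easel's -x); x points out of it, y along the ledge. Board 180 mm wide, face x = 0, up to z = 100; ledge top z = 0; brass lip x = 28 to 34 mm, 10 high. A print sits with its underside at z = 0, its origin at x = 9 to 19 mm, its top 70 mm free
- brush_jar: loose glass jar, 76 mm across, 90 mm tall, brushes in it to 180 mm, origin at its underside; leave it
- water_mug: loose white mug, 76 mm across, 85 mm tall, handle at its +y side, origin at its underside; leave it
- spray_bottle: loose aluminium spray bottle, 60 mm across, 183 mm tall with its black head, origin at its underside; leave it

How it is judged:
By the outcome, as a careful person would: the job done as asked, in the order asked, and still so for the second after the job is handed in, with the robot touching nothing.
It also fails if it takes over 45 s, if anything falls off the work surface, if the arm or the gripper's body presses on something with over 40 N, if the wrist force passes 120 N, or if a joint passes its speed limit or range.

ROBOT

A 7-joint arm with a two-finger parallel gripper is mounted at the origin on the work surface. World frame = base frame: x ahead of the robot, y to its left, z up, the work surface at z = 0. Lengths are in m, angles in rad, forces in N, time in s.
With the tool pointing down it reaches from about 0.4 to 0.85 m from the base axis. Payload 10.4 kg.
Tool frame: the origin (TCP) lies midway between the tips of the shut fingers; the grasp point (between the pads) lies 19 mm behind it; z points along the fingers, y is the line along which they close (so a half turn about z gives the same grasp; the last joint's range is limited). The gripper opens to 85 mm and grips with 20 to 120 N. Pads are 22 mm wide; open, the fingers measure 114 mm over their backs; the gripper's body (76 mm by 85 mm) begins 54 mm behind the grasp point. The pads swing forward as they close: fully open they stand 13 mm farther back than shut.
Start: joints at [-1.196, 0.332, -0.065, 1.46, 0.022, 1.35, -0.088], TCP at [0.242, 0.576, 0.231] pointing down, gripper open.
Joint ranges: [-2.6, 2.6], [-0.5, 2.12], [-1.47, 1.34], [0.16, 2.42], [-1.27, 4.41], [0.06, 2.06], [-2.6, 2.6]. Speed limits (rad/s): [2.22, 2.22, 2.79, 2.79, 3.14, 3.14, 3.14].

INTERFACE

Orientations are given as a unit quaternion [x, y, z, w].
In Python, from workcell import get_obs, camera, camera_params, hand_in gives the robot as it stands.
- The arm moves only by the tool carry_out, never from a script. Its argument "commands" is a list that holds one entry, the list of rows, each a list of 6 numbers: the shift along the tool's x, y, z in units of 40 mm (1.0 is 40 mm), then the turn, a rotation vector about the tool's x, y, z in units of 6 degrees (1.0 is 6 degrees). In form: [[[x, y, z, ax, ay, az], ...]]. A call has 1 to 20 rows; each row shifts and turns the commanded pose from where the row before left it, along the tool's axes as they then stand; what a row does not reach is not made up. A row lasts 1/12 s, in which the tool goes at most 41.7 mm and 7.16 degrees, less where a joint would pass 70% of its speed; a pose out of reach is approached as far as the arm can. A call is refused whole if a number of a shift passes 1 or a number of a turn 1, either way. A call with a gripper value outside its range is refused whole. "hand" is the closure, from -1 (fully open) to 1 (shut), set as the call begins (left out, the last holds). The fingers move at their own pace and stop on an object; "force" is the grip in N (left out, the last holds). Time passes only in rows, so rows that do not move let the fingers close. It gives the time, the measured TCP pose, the force, the opening and the grip force at its end, in the units of the state.
- get_obs(): the state, without advancing time (a new reading comes with each control period).
- camera(name): name is "side" or "top"; returns the picture (384x512x3 uint8, red, green, blue); there is no depth.
- camera_params(name): a dict with "mtx" (3x3 intrinsics, pixels), "R" (3x3) and "t" (3): a world point X has camera coordinates R X + t. Camera axes: x right, y down, z forward; pixel columns grow to the right and rows downward; lengths in m; the calibration is good to about 2 mm. A picture is of the moment at which its call begins. camera_params takes no time and is no camera call.
- hand_in(): hands the job in; it is judged then, once.
The state is a dict: "clock": time; "joint_pos": joint angles; "joint_velocities": joint speeds; "tau": joint torques, N m; "position": TCP position; "ee_rot": TCP orientation; "ft_force": force on the tool from outside, world axes, zero at the start; "torque": the same for the moment, N m; "grip_width": opening from 0.0 (shut) to 1.0 (fully open); "grasp_force": force on a finger pad.
Only numpy, scipy, OpenCV 4.12 (cv2) and the standard library are available. Lean on these libraries where they do the work, as an engineer would, in place of code of your own. Each camera call takes 0.05 s, during which the arm holds its last target. There are 200 camera calls.

## Working session

There is one attempt and no reset: what is moved stays moved. The work goes in short steps, Python scripts to look and compute and a tool call to move; the robot and the scene stay as the last step left them, time stands still between calls to the robot, and variables do not carry over. Pictures are saved under pics/ and viewed, at most 10 in all, crops included, and the job is handed in when it is done.

Besides the shell and the picture viewer there is one more tool, called after "Request:" by a JSON object that holds its "api" and its "payload", one argument or row to a line. carry_out: Moves the arm, as the interface text tells. Its arguments: {"type":"object","properties":{"commands":{"type":"array"},"hand":{"type":"number"},"force":{"type":"number"}},"required":["commands"]}

```bash
mkdir -p pics; ls; python3 - <<'E'
from workcell import *
import cv2,numpy as np
for n in("side","top"):
    im=camera(n); cv2.imwrite(f"pics/{n}0.png",im[:,:,::-1]); p=camera_params(n)
    print(n,np.round(p["mtx"],1).tolist(),np.round(p["R"],3).tolist(),np.round(p["t"],3).tolist())
print(get_obs())
E
```

```text
pics
side [[422.8, 0.0, 251.7], [0.0, 422.8, 195.2], [0.0, 0.0, 1.0]] [[0.847, -0.531, 0.018], [-0.367, -0.61, -0.702], [0.384, 0.589, -0.711]] [-0.441, 0.363, 0.853]
top [[418.2, 0.0, 255.5], [0.0, 418.2, 197.9], [0.0, 0.0, 1.0]] [[-0.007, -1.0, 0.0], [-0.978, 0.007, -0.211], [0.211, -0.002, -0.978]] [0.118, 0.611, 0.994]
{'clock': 0.1, 'joint_pos': array([-1.1955858 ,  0.33279602, -0.06470717,  1.46085536,  0.02163046,
        1.34992093, -0.08851562]), 'joint_velocities': array([-1.50785779e-03, -2.94973363e-03, -2.04987463e-04, -3.53380615e-03,
        7.58706373e-05, -1.36975627e-03, -9.42317710e-04]), 'tau': array([ 6.50663133e-04, -6.26742411e+01,  4.84897324e-02, -3.92435718e+01,
        1.63351593e-02,  6.90244007e-03, -4.54294957e-05]), 'position': array([0.24200197, 0.57587602, 0.23060437]), 'ee_rot': array([ 1.97587910e-01,  9.80284962e-01, -6.36071367e-04, -8.40865184e-05]), 'ft_force': array([0.66467893, 0.2613645 , 0.11913618]), 'torque': array([ 0.01696063, -0.06201857,  0.00502713]), 'grasp_force': 0.0, 'grip_width': 0.9954343679132412}
```

View pics/side0.png

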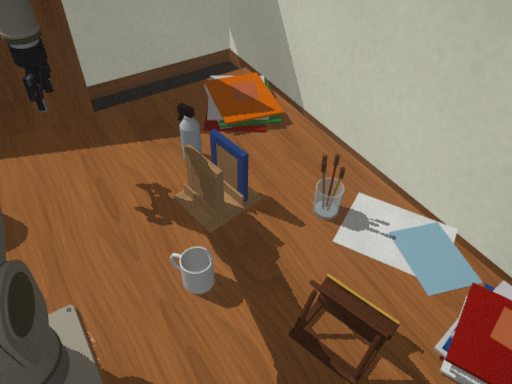

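View pics/top0.png

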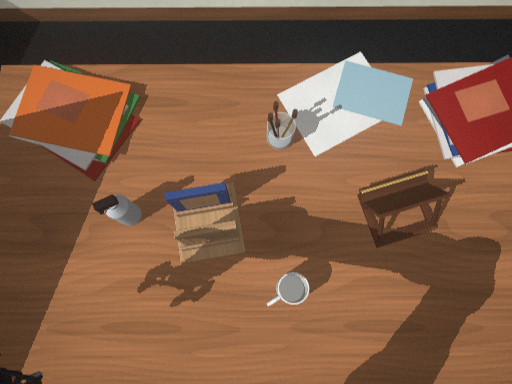

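```bash
python3 - <<'E'
import cv2,numpy as np
a=cv2.imread("pics/side0.png");b=cv2.imread("pics/top0.png")
A=cv2.resize(a[125:235,165:265],None,fx=5,fy=5,interpolation=cv2.INTER_CUBIC)[:550]
B=cv2.resize(b[170:270,150:250],None,fx=4,fy=4,interpolation=cv2.INTER_CUBIC)
C=np.zeros((550,800,3),np.uint8);C[:440,:400]=cv2.resize(A,(400,440));C[:400,400:]=B
cv2.imwrite("pics/c1.png",C)
A=cv2.resize(a[260:384,280:410],(400,382),interpolation=cv2.INTER_CUBIC)
B=cv2.resize(b[155:255,350:450],(400,400),interpolation=cv2.INTER_CUBIC)
C=np.zeros((400,800,3),np.uint8);C[:382,:400]=A;C[:,400:]=B
cv2.imwrite("pics/c2.png",C)
E
```

```text
(no output)
```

View pics/c1.png

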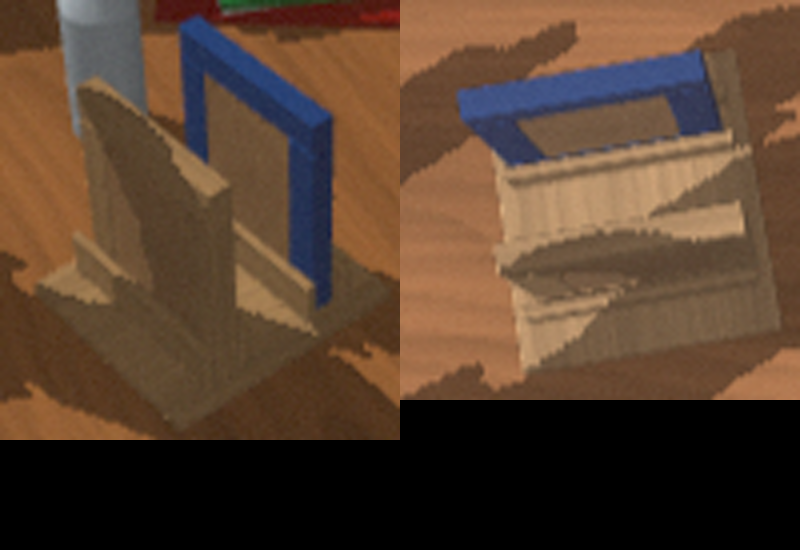

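View pics/c2.png

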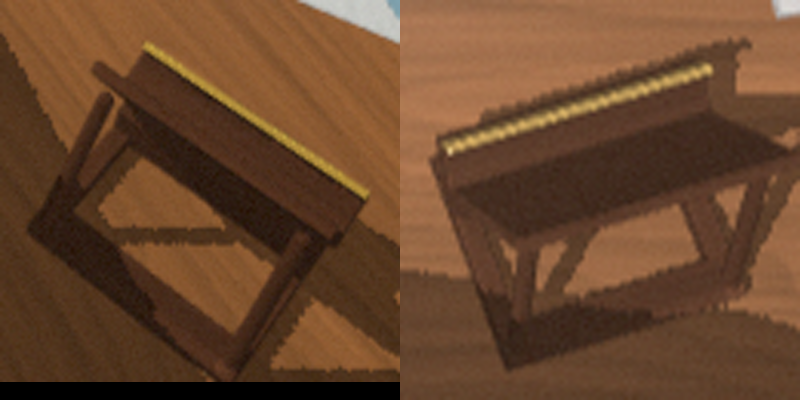

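```bash
cat >h.py <<'E'
import cv2,numpy as np
from workcell import *
def ray(n,uv):
    p=camera_params(n);M,R,t=(np.array(p[k]) for k in("mtx","R","t"))
    d=R.T@np.linalg.inv(M)@[uv[0],uv[1],1];return -R.T@t.ravel(),d
def onz(n,uv,z):
    c,d=ray(n,uv);return c+d*(z-c[2])/d[2]
def tri(a,b):
    (c1,d1),(c2,d2)=ray("side",a),ray("top",b)
    s=np.linalg.lstsq(np.c_[d1,-d2],c2-c1,rcond=None)[0]
    p,q=c1+d1*s[0],c2+d2*s[1];return (p+q)/2,np.linalg.norm(p-q)
def proj(n,X):
    p=camera_params(n);x=np.array(p["mtx"])@(np.array(p["R"])@X+np.array(p["t"]).ravel());return x[:2]/x[2]
def big(m):
    n,l,s,c=cv2.connectedComponentsWithStats(m.astype(np.uint8));k=1+np.argmax(s[1:,4]);return (l==k).astype(np.uint8)
def blue(im):
    h=cv2.cvtColor(im,cv2.COLOR_RGB2HSV);return (h[...,0]>105)&(h[...,0]<130)&(h[...,1]>130)
def brass(im):
    h=cv2.cvtColor(im,cv2.COLOR_RGB2HSV);return (h[...,0]>18)&(h[...,0]<32)&(h[...,1]>110)&(h[...,2]>80)
E
python3 - <<'E'
from h import *
np.set_printoptions(precision=4,suppress=True)
bx={"side":(285,400,265,340),"top":(350,450,160,205)};ux={"side":(200,255,125,215),"top":(155,245,175,220)}
for n in("side","top"):
    im=cv2.imread(f"pics/{n}0.png")[:,:,::-1].copy()
    for nm,f,b in(("brass",brass,bx[n]),("blue",blue,ux[n])):
        m=np.zeros(im.shape[:2],bool);m[b[2]:b[3],b[0]:b[1]]=f(im)[b[2]:b[3],b[0]:b[1]];m=big(m)
        c=cv2.findContours(m,cv2.RETR_EXTERNAL,cv2.CHAIN_APPROX_NONE)[0][0]
        print(n,nm,m.sum())
        if nm=="brass":
            r=cv2.minAreaRect(c);B=cv2.boxPoints(r);print(B.tolist());
            for q in B:print(onz(n,q,.072))
        else:
            a=cv2.approxPolyDP(cv2.convexHull(c),1.5,True)[:,0];print(a.tolist())
            for q in a:print(q,onz(n,q,.182))
            if n=="top":
                v=im.max(2);t=big((m>0)&(v>np.median(v[m>0])));print("bright",t.sum(),cv2.boxPoints(cv2.minAreaRect(np.argwhere(t)[:,::-1].astype(np.float32))).tolist(),np.percentile(v[m>0],[5,25,50,75,95]))
E
```

```text
side brass 267
[[325.96868896484375, 275.52117919921875], [327.77935791015625, 272.8504638671875], [399.865966796875, 321.72271728515625], [398.0552978515625, 324.3934326171875]]
[ 0.6185 -0.1558  0.072 ]
[ 0.6265 -0.1523  0.072 ]
[ 0.6773 -0.3236  0.072 ]
[ 0.6697 -0.3259  0.072 ]
side blue 613
[[210, 131], [215, 130], [247, 154], [242, 192], [238, 190], [212, 160]]
[210 131] [0.5834 0.3162 0.182 ]
[215 130] [0.5971 0.3133 0.182 ]
[247 154] [0.6184 0.1837 0.182 ]
[242 192] [0.5372 0.0738 0.182 ]
[238 190] [0.5326 0.0842 0.182 ]
[212 160] [0.5315 0.2085 0.182 ]
top brass 157
[[360.8034973144531, 190.37783813476562], [426.5616760253906, 169.61209106445312], [427.5591735839844, 172.77078247070312], [361.8009948730469, 193.53652954101562]]
[ 0.6285 -0.1517  0.072 ]
[ 0.6818 -0.3228  0.072 ]
[ 0.6734 -0.3246  0.072 ]
[ 0.6203 -0.1537  0.072 ]
top blue 64
[[225, 188], [203, 192], [202, 188], [224, 183]]
[225 188] [0.6104 0.1833 0.182 ]
[203 192] [0.6015 0.2328 0.182 ]
[202 188] [0.6108 0.2353 0.182 ]
[224 183] [0.6221 0.1857 0.182 ]
bright 12 [[209.50003051757812, 190.50001525878906], [213.50003051757812, 186.50001525878906], [215.50003051757812, 188.50001525878906], [211.50003051757812, 192.50001525878906]] [129. 131. 132. 134. 136.]
```

```bash
python3 - <<'E'
from h import *
np.set_printoptions(precision=4,suppress=True)
im=cv2.imread("pics/top0.png")[:,:,::-1].astype(int)
m=np.zeros(im.shape[:2],bool);b=(158,245,175,220);d=im[...,2]-im[...,0]
m[b[2]:b[3],b[0]:b[1]]=(d>15)[b[2]:b[3],b[0]:b[1]];m=big(m)
print(m.sum());c=cv2.findContours(m,0,1)[0][0]
a=cv2.approxPolyDP(cv2.convexHull(c),1.2,True)[:,0]
for q in a:print(q,onz("top",q,.182))
lum=im.sum(2);
for u in (175,190,205,215): 
    r=[ (v,lum[v,u],d[v,u]) for v in range(180,206)];print(u,r[0:26:1])
s=cv2.imread("pics/side0.png")[:,:,::-1].astype(int);ds=s[...,2]-s[...,0]
m=np.zeros(ds.shape,bool);m[125:215,200:255]=(ds>25)[125:215,200:255];m=big(m)
a=cv2.approxPolyDP(cv2.convexHull(cv2.findContours(m,0,1)[0][0]),1.2,True)[:,0]
for q in a:print("side",q,onz("side",q,.182))
E
```

```text
779
[229 201] [0.5804 0.1741 0.182 ]
[177 210] [0.5607 0.29   0.182 ]
[165 199] [0.5859 0.3178 0.182 ]
[164 193] [0.5998 0.3206 0.182 ]
[224 182] [0.6244 0.1857 0.182 ]
175 [(180, np.int64(354), np.int64(-87)), (181, np.int64(291), np.int64(-72)), (182, np.int64(228), np.int64(-57)), (183, np.int64(231), np.int64(-57)), (184, np.int64(243), np.int64(-56)), (185, np.int64(237), np.int64(-58)), (186, np.int64(223), np.int64(-59)), (187, np.int64(231), np.int64(-54)), (188, np.int64(234), np.int64(-54)), (189, np.int64(230), np.int64(-53)), (190, np.int64(224), np.int64(-28)), (191, np.int64(263), np.int64(40)), (192, np.int64(271), np.int64(67)), (193, np.int64(277), np.int64(69)), (194, np.int64(288), np.int64(68)), (195, np.int64(279), np.int64(68)), (196, np.int64(282), np.int64(69)), (197, np.int64(284), np.int64(70)), (198, np.int64(244), np.int64(47)), (199, np.int64(206), np.int64(30)), (200, np.int64(228), np.int64(42)), (201, np.int64(219), np.int64(41)), (202, np.int64(201), np.int64(31)), (203, np.int64(204), np.int64(30)), (204, np.int64(208), np.int64(30)), (205, np.int64(
[... 2417 characters left out ...]
 np.int64(224), np.int64(8)), (194, np.int64(265), np.int64(-34)), (195, np.int64(286), np.int64(-49)), (196, np.int64(271), np.int64(-50)), (197, np.int64(268), np.int64(-50)), (198, np.int64(278), np.int64(-47)), (199, np.int64(265), np.int64(-50)), (200, np.int64(275), np.int64(-49)), (201, np.int64(273), np.int64(-50)), (202, np.int64(271), np.int64(-48)), (203, np.int64(265), np.int64(-49)), (204, np.int64(262), np.int64(-6)), (205, np.int64(349), np.int64(-41))]
side [213 129] [0.5946 0.32   0.182 ]
side [247 154] [0.6184 0.1837 0.182 ]
side [247 183] [0.5627 0.0934 0.182 ]
side [245 200] [0.5297 0.0484 0.182 ]
side [212 161] [0.5297 0.2052 0.182 ]
side [210 131] [0.5834 0.3162 0.182 ]
```

```bash
python3 - <<'E'
from h import *
np.set_printoptions(precision=4,suppress=True)
a,b,c=[onz("top",q,.182) for q in((175,194.25),(215,187.2),(194.7,190.8))]
d=a-b;yaw=np.arctan2(-d[0],d[1]);print(a,b,c,np.degrees(yaw))
print("side of centre",proj("side",c))
# side: mid of front top edge corners vs predicted
x=np.array([np.cos(yaw),np.sin(yaw),0]);y=np.array([-x[1],x[0],0])
for s in(1,-1):
  for f in (1,-1):print(s,f,proj("side",c+y*.07*s+x*.009*f),proj("top",c+y*.07*s+x*.009*f))
from scipy.spatial.transform import Rotation as R
o=get_obs();print(R.from_quat(o["ee_rot"]).as_matrix())
E
```

```text
[0.5967 0.2957 0.182 ] [0.6125 0.2059 0.182 ] [0.6044 0.2516 0.182 ] 9.931927234383794
side of centre [228.8219 141.4028]
1 1 [214.7907 127.844 ] [163.359  192.3905]
1 -1 [209.5302 130.46  ] [164.4297 200.0842]
-1 1 [249.252  152.9914] [224.6802 181.6048]
-1 -1 [243.9157 155.9884] [225.9873 189.2122]
[[-0.9219  0.3874 -0.0004]
 [ 0.3874  0.9219 -0.0012]
 [-0.0001 -0.0013 -1.    ]]
```

Request:
{"api": "carry_out", "payload": {
  "commands": [
    [[0,0,-0.05,0,0,0.955],[0,0,-0.05,0,0,0.955],[0,0,-0.05,0,0,0.955],[0,0,-0.05,0,0,0.955],[0,0,-0.05,0,0,0.955],[0,0,-0.05,0,0,0.955],[0,0,-0.05,0,0,0.955],[0,0,-0.05,0,0,0.955],[0,0,-0.05,0,0,0.955],[0,0,-0.05,0,0,0.955],[0,0,0,0,0,0]]
  ],
  "hand": -1,
  "force": 25
}}

```text
clock: 1.02
position: [0.242, 0.5762, 0.2513]
ee_rot: [0.645, 0.764, -0.0, 0.0]
ft_force: [0.2, 0.4, 0.1]
grip_width: 0.999
grasp_force: 0.0
```

Request:
{"api": "carry_out", "payload": {
  "commands": [
    [[-0.53,0.416,0,0,0,0],[-0.53,0.416,0,0,0,0],[-0.53,0.416,0,0,0,0],[-0.53,0.416,0,0,0,0],[-0.53,0.416,0,0,0,0],[-0.53,0.416,0,0,0,0],[-0.53,0.416,0,0,0,0],[-0.53,0.416,0,0,0,0],[-0.53,0.416,0,0,0,0],[-0.53,0.416,0,0,0,0],[-0.53,0.416,0,0,0,0],[-0.53,0.416,0,0,0,0],[-0.53,0.416,0,0,0,0],[-0.53,0.416,0,0,0,0],[-0.53,0.416,0,0,0,0],[-0.53,0.416,0,0,0,0],[-0.53,0.416,0,0,0,0],[-0.53,0.416,0,0,0,0],[0,0,0,0,0,0],[0,0,0,0,0,0]]
  ]
}}

```text
clock: 2.68
position: [0.6036, 0.25, 0.2506]
ee_rot: [0.643, 0.765, -0.001, 0.0]
ft_force: [-0.4, 0.2, -0.6]
grip_width: 1.0
grasp_force: 0.0
```

```bash
cat >st.py <<'E'
from h import *
from scipy.spatial.transform import Rotation as R
np.set_printoptions(precision=4,suppress=True)
o=get_obs();M=R.from_quat(o["ee_rot"]).as_matrix()
print(o["clock"],o["position"],"yhead",np.degrees(np.arctan2(M[1,1],M[0,1])));print(M);print(o["joint_pos"],o["ft_force"],o["grip_width"],o["grasp_force"])
E
python3 - <<'E'
exec(open('st.py').read())
a,b=camera("side"),camera("top")
C=np.zeros((480,800,3),np.uint8);C[:,:400]=cv2.resize(a[60:220,150:283],(400,480));C[:400,400:]=cv2.resize(b[130:260,140:270],(400,400))
cv2.imwrite("pics/c3.png",C[:,:,::-1])
E
```

```text
2.6833 [0.6036 0.25   0.2506] yhead 9.896438789300106
[[-0.1719  0.9851 -0.0006]
 [ 0.9851  0.1719 -0.0011]
 [-0.001  -0.0008 -1.    ]]
[-0.703   0.3936  0.3291  1.3651 -0.1252  1.4042 -0.2038] [-0.4246  0.2178 -0.5804] 0.9995660670456792 0.0
```

View pics/c3.png

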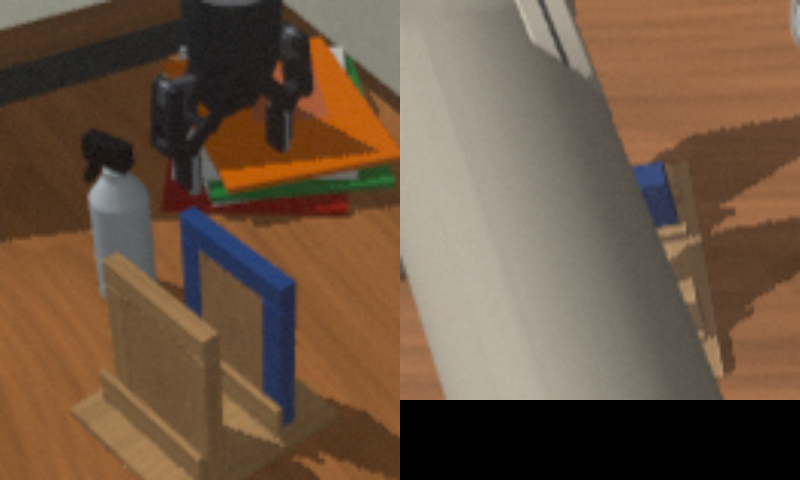

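Request:
{"api": "carry_out", "payload": {
  "commands": [
    [[0.02,0,0.25,0,0,0],[0.02,0,0.25,0,0,0],[0,0,0.25,0,0,0],[0,0,0.25,0,0,0],[0,0,0.25,0,0,0],[0,0,0.25,0,0,0],[0,0,0.25,0,0,0],[0,0,0.25,0,0,0],[0,0,0.25,0,0,0],[0,0,0.25,0,0,0],[0,0,0,0,0,0],[0,0,0,0,0,0]]
  ]
}}

```text
clock: 3.78
position: [0.6023, 0.2533, 0.1507]
ee_rot: [0.643, 0.766, -0.0, -0.0]
ft_force: [-0.0, -0.6, 0.2]
grip_width: 0.998
grasp_force: 0.0
```

Request:
{"api": "carry_out", "payload": {
  "commands": [
    [[0,0,0,0,0,0],[0,0,0,0,0,0],[0,0,0,0,0,0],[0,0,0,0,0,0]]
  ],
  "hand": 0.2,
  "force": 22
}}

```text
clock: 4.12
position: [0.6028, 0.2536, 0.1519]
ee_rot: [0.643, 0.766, 0.0, 0.0]
ft_force: [-0.5, -0.2, 1.0]
grip_width: 0.456
grasp_force: 0.0
```

Request:
{"api": "carry_out", "payload": {
  "commands": [
    [[0,0,0.05,0,0,0],[0,0,0,0,0,0],[0,0,0,0,0,0]]
  ],
  "hand": 0.45
}}

```text
clock: 4.37
position: [0.6025, 0.2534, 0.1492]
ee_rot: [0.643, 0.766, -0.0, -0.0]
ft_force: [-0.3, 0.8, -0.3]
grip_width: 0.272
grasp_force: 0.0
```

```bash
python3 - <<'E'
exec(open('st.py').read())
a=camera("side")
cv2.imwrite("pics/c4.png",cv2.resize(a[80:180,180:280],(600,600),interpolation=cv2.INTER_CUBIC)[:,:,::-1])
E
```

```text
4.3667 [0.6025 0.2534 0.1492] yhead 9.905695074269047
[[-0.172   0.9851 -0.0002]
 [ 0.9851  0.172   0.    ]
 [ 0.0001 -0.0002 -1.    ]]
[-0.6998  0.4547  0.3114  1.4975 -0.1443  1.2122 -0.1945] [-0.2781  0.7982 -0.3092] 0.27245863783713625 0.0
```

View pics/c4.png

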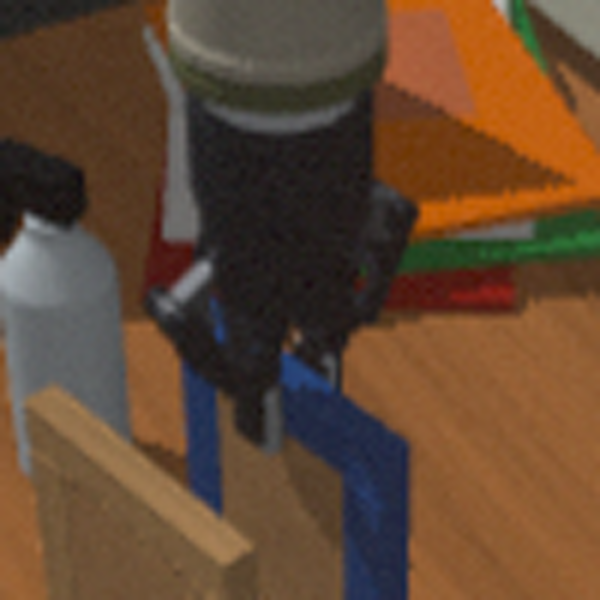

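Request:
{"api": "carry_out", "payload": {
  "commands": [
    [[0,0,0,0,0,0],[0,0,0,0,0,0],[0,0,0,0,0,0],[0,0,0,0,0,0],[0,0,0,0,0,0]]
  ],
  "hand": 1,
  "force": 25
}}

```text
clock: 4.83
position: [0.6026, 0.2534, 0.1494]
ee_rot: [0.643, 0.766, 0.0, 0.0]
ft_force: [0.8, 0.2, -0.9]
grip_width: 0.204
grasp_force: 25.0
```

Request:
{"api": "carry_out", "payload": {
  "commands": [
    [[0,0,-0.1,0,0,0],[0,0,-0.1,0,0,0],[0,0,-0.1,0,0,0],[0,0,-0.1,0,0,0],[0,0,0,0,0,0]]
  ]
}}

```text
clock: 5.25
position: [0.603, 0.2536, 0.1665]
ee_rot: [0.643, 0.766, 0.001, 0.0]
ft_force: [0.8, 1.2, -2.5]
grip_width: 0.208
grasp_force: 24.6
```

Request:
{"api": "carry_out", "payload": {
  "commands": [
    [[0,0,-0.3,0,0,0],[0,0,-0.3,0,0,0],[0,0,-0.3,0,0,0],[0,0,-0.3,0,0,0],[0,0,-0.3,0,0,0],[0,0,-0.3,0,0,0],[0,0,-0.3,0,0,0],[0,0,-0.3,0,0,0],[0,0,-0.3,0,0,0],[0,0,-0.3,0,0,0],[0,0,0,0,0,0],[0,0,0,0,0,0]]
  ]
}}

```text
clock: 6.25
position: [0.6028, 0.2535, 0.2859]
ee_rot: [0.643, 0.765, 0.001, 0.0]
ft_force: [-0.9, -1.0, -3.6]
grip_width: 0.211
grasp_force: 24.8
```

```bash
cat >plan.py <<'E'
exec(open('st.py').read())
yaw=np.radians(17.4);ex=np.array([np.cos(yaw),np.sin(yaw),0]);ey=np.array([-ex[1],ex[0],0]);ez=np.array([0,0,1.])
S=np.array([.6287,-.2453,.048]);sx=ex*np.cos(np.pi/6)+ez*.5;sz=ez*np.cos(np.pi/6)-ex*.5
def seat(p): d=p-S;return np.array([d@sx,d@ey,d@sz])*1000
Mt=np.c_[ey,sx,-sz]
po=o["position"]+M@np.array([-.0018,0,.137]);print("print origin in seat mm",seat(po))
def to(x,y,z):
    T=S+sx*x+ey*y+sz*z - Mt@np.array([-.0018,0,.137]);d=T-o["position"]
    print("TCP target",T,"units in tool now",M.T@d/.04,"turn units",np.degrees(R.from_matrix(M.T@Mt).as_rotvec())/6)
E
python3 -c "
exec(open('plan.py').read())
to(.016,0,.06);to(.016,0,.04)
im=camera('side');cv2.imwrite('pics/s5.png',im[:,:,::-1])"
```

```text
6.25 [0.6028 0.2535 0.2859] yhead 9.902460437461826
[[-0.172   0.9851  0.001 ]
 [ 0.9851  0.172   0.0005]
 [ 0.0004  0.0011 -1.    ]]
[-0.707   0.3822  0.3326  1.3071 -0.1228  1.471  -0.2119] [-0.9459 -1.0415 -3.6012] 0.2106818974677945 24.815694987773895
print origin in seat mm [158.1995 481.918   25.2122]
TCP target [ 0.5474 -0.2689  0.2266] units in tool now [-12.6265  -3.6131   1.4747] turn units [-4.9821  0.3244 -1.2216]
TCP target [ 0.5569 -0.2659  0.2093] units in tool now [-12.5941  -3.3657   1.908 ] turn units [-4.9821  0.3244 -1.2216]
```

View pics/s5.png

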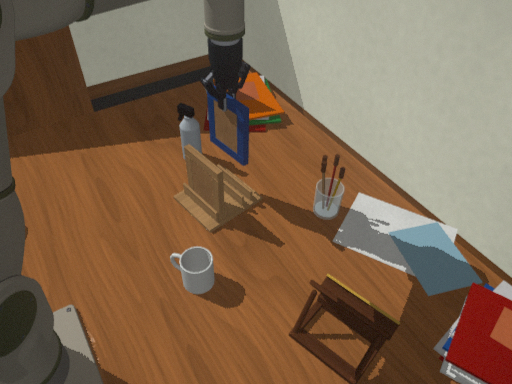

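Request:
{"api": "carry_out", "payload": {
  "commands": [
    [[-0.3,0,-0.1,0,0,0],[-0.6,-0.1,-0.1,0,0,0],[-0.65,-0.2,-0.1,0,0,0],[-0.65,-0.2,-0.1,0,0,0],[-0.65,-0.2,-0.1,0,0,0],[-0.65,-0.2,0,0,0,0],[-0.65,-0.2,0,0,0,0],[-0.65,-0.2,0,0,0,0],[-0.65,-0.2,0,0,0,0],[-0.65,-0.2,0,0,0,0],[-0.65,-0.2,0,0,0,0],[-0.65,-0.2,0,0,0,0],[-0.65,-0.2,0,0,0,0],[-0.65,-0.2,0,0,0,0],[-0.65,-0.2,0,0,0,0],[-0.65,-0.2,0,0,0,0],[-0.65,-0.2,0,0,0,0],[-0.65,-0.2,0,0,0,0],[-0.65,-0.2,0,0,0,0],[-0.65,-0.1,0,0,0,0]]
  ]
}}

```text
clock: 7.97
position: [0.5457, -0.2703, 0.3051]
ee_rot: [0.644, 0.765, -0.0, -0.0]
ft_force: [0.2, -0.3, -2.0]
grip_width: 0.206
grasp_force: 24.9
```

Request:
{"api": "carry_out", "payload": {
  "commands": [
    [[-0.3,0,0,0,0,0],[-0.1,0,0,0,0,-0.4],[0,0,0,0,0,-0.41],[0,0,0,0,0,-0.41],[0,0,0,-0.5,0,0],[0,0,0,-0.5,0,0],[0,0,0,-0.5,0,0],[0,0,0,-0.5,0,0],[0,0,0,-0.5,0,0],[0,0,0,-0.5,0,0],[0,0,0,-0.5,0,0],[0,0,0,-0.5,0,0],[0,0,0,-0.5,0,0],[0,0,0,-0.5,0,0],[0,0,0,0,0,0],[0,0,0,0,0,0],[0,0,0,0,0,0]]
  ]
}}

```text
clock: 9.38
position: [0.5502, -0.2833, 0.3052]
ee_rot: [0.573, 0.778, 0.208, 0.153]
ft_force: [-0.6, 0.0, -3.1]
grip_width: 0.207
grasp_force: 25.1
```

```bash
python3 -c "
exec(open('plan.py').read())
to(.016,0,.06);to(.016,0,.02)
a,b=camera('side'),camera('top')
C=np.zeros((480,800,3),np.uint8);C[:,:400]=cv2.resize(a[204:384,262:412],(400,480));C[:400,400:]=cv2.resize(b[135:265,330:460],(400,400))
cv2.imwrite('pics/c6.png',C[:,:,::-1])"
```

```text
9.3833 [ 0.5502 -0.2833  0.3052] yhead 17.261579686951077
[[-0.2968  0.8278  0.476 ]
 [ 0.9549  0.2572  0.1481]
 [ 0.0002  0.4985 -0.8669]]
[ 0.0431  0.0517  0.6081  1.7424 -0.5089  1.0883  1.126 ] [-0.6048  0.0123 -3.0624] 0.20675818156111953 25.09940207004547
print origin in seat mm [ 53.6994 -14.7565 128.89  ]
TCP target [ 0.5474 -0.2689  0.2266] units in tool now [ 0.3652 -0.9463  1.7235] turn units [-0.0163  0.0095 -0.02  ]
TCP target [ 0.5665 -0.2629  0.192 ] units in tool now [ 0.3662 -0.9445  2.7235] turn units [-0.0163  0.0095 -0.02  ]
```

View pics/c6.png

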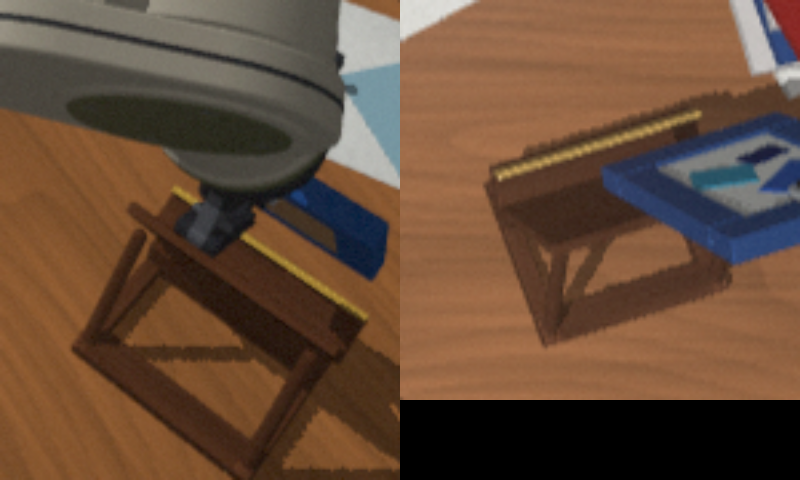

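```bash
python3 -c "
exec(open('plan.py').read())
P=lambda x,y,z: po+M[:,1]*x+M[:,0]*y-M[:,2]*z
for n in('top','side'):
  for c in((.009,.07,0),(-.009,.07,0),(.009,-.07,0),(-.009,-.07,0),(.009,.07,.17),(-.009,.07,.17),(.009,-.07,.17)):print(n,c,proj(n,P(*c)))
  im=camera(n).astype(int);d=im[...,2]-im[...,0];m=np.zeros(d.shape,bool);b=(330,512,140,280) if n=='top' else (330,420,240,320)
  m[b[2]:b[3],b[0]:b[1]]=(d>(15 if n=='top' else 25))[b[2]:b[3],b[0]:b[1]];m=big(m)
  print(cv2.approxPolyDP(cv2.convexHull(cv2.findContours(m,0,1)[0][0]),1.5,True)[:,0].tolist())
"
```

```text
9.4833 [ 0.5507 -0.2831  0.3053] yhead 17.30748522193352
[[-0.2974  0.8274  0.4763]
 [ 0.9547  0.2578  0.1483]
 [-0.0001  0.4989 -0.8667]]
[ 0.0427  0.052   0.608   1.7422 -0.5094  1.0879  1.1264] [ 0.2296 -0.0487 -2.6124] 0.20828372831762854 25.099298357963562
print origin in seat mm [ 54.1935 -14.6669 128.6882]
top (0.009, 0.07, 0) [394.1541 189.1526]
top (-0.009, 0.07, 0) [395.4287 196.5094]
top (0.009, -0.07, 0) [451.9454 170.8079]
top (-0.009, -0.07, 0) [452.8641 178.2041]
top (0.009, 0.07, 0.17) [436.9777 213.2419]
top (-0.009, 0.07, 0.17) [438.2054 221.9447]
top (0.009, -0.07, 0.17) [506.17   190.8445]
[[483, 183], [472, 210], [440, 220], [398, 197], [395, 189], [449, 172], [454, 172]]
side (0.009, 0.07, 0) [341.2416 259.1992]
side (-0.009, 0.07, 0) [336.2189 266.7815]
side (0.009, -0.07, 0) [406.7722 300.7042]
side (-0.009, -0.07, 0) [401.5156 309.016 ]
side (0.009, 0.07, 0.17) [328.4728 237.1758]
side (-0.009, 0.07, 0.17) [322.2996 246.37  ]
side (0.009, -0.07, 0.17) [408.6376 286.5411]
[[369, 277], [379, 270], [407, 288], [403, 305], [400, 307], [389, 300]]
```

Request:
{"api": "carry_out", "payload": {
  "commands": [
    [[0.1,-0.24,0,0,0,0],[0.1,-0.24,0,0,0,0],[0.1,-0.24,0,0,0,0],[0.09,-0.23,0,0,0,0],[0,0,0.2,0,0,0],[0,0,0.2,0,0,0],[0,0,0.2,0,0,0],[0,0,0.2,0,0,0],[0,0,0.2,0,0,0],[0,0,0.2,0,0,0],[0,0,0.2,0,0,0],[0,0,0.2,0,0,0],[0,0,0.2,0,0,0],[0,0,0.2,0,0,0],[0,0,0.2,0,0,0],[0,0,0.2,0,0,0],[0,0,0.1,0,0,0],[0,0,0,0,0,0],[0,0,0,0,0,0]]
  ]
}}

```text
clock: 11.17
position: [0.5619, -0.2637, 0.1995]
ee_rot: [0.573, 0.778, 0.208, 0.153]
ft_force: [-0.3, -0.5, -1.9]
grip_width: 0.21
grasp_force: 25.1
```

```bash
cat >chk.py <<'E'
exec(open('plan.py').read())
to(.012,0,.0)
P=lambda x,y,z: po+M[:,1]*x+M[:,0]*y-M[:,2]*z
for n in('top','side'):
  for c in((.009,.07,0),(-.009,.07,0),(.009,-.07,0),(.009,.07,.17),(.009,-.07,.17)):print(n,c,proj(n,P(*c)))
  im=camera(n);cv2.imwrite(f'pics/{n}_{int(o["clock"]*100)}.png',im[:,:,::-1])
  d=im[...,2].astype(int)-im[...,0];m=np.zeros(d.shape,bool);b=(330,512,140,280) if n=='top' else (290,420,240,340)
  m[b[2]:b[3],b[0]:b[1]]=(d>(15 if n=='top' else 25))[b[2]:b[3],b[0]:b[1]];m=big(m)
  print(cv2.approxPolyDP(cv2.convexHull(cv2.findContours(m,0,1)[0][0]),1.5,True)[:,0].tolist())
E
python3 chk.py
```

```text
11.1667 [ 0.5619 -0.2637  0.1995] yhead 17.219804341065977
[[-0.2961  0.8273  0.4773]
 [ 0.9552  0.2564  0.1481]
 [ 0.0001  0.4998 -0.8662]]
[ 0.0391  0.1372  0.5866  1.8948 -0.6362  0.8928  1.2574] [-0.2651 -0.5271 -1.8885] 0.2100042459773806 25.060365200042725
print origin in seat mm [15.7476  0.4393 28.8735]
TCP target [ 0.5727 -0.261   0.1726] units in tool now [-0.0151 -0.0945  0.7218] turn units [-0.0025  0.0136 -0.026 ]
top (0.009, 0.07, 0) [372.2258 194.5567]
top (-0.009, 0.07, 0) [373.4781 201.1419]
top (0.009, -0.07, 0) [424.4101 178.0872]
top (0.009, 0.07, 0.17) [405.8657 216.8275]
top (0.009, -0.07, 0.17) [467.168  197.1469]
[[448, 190], [437, 214], [411, 222], [406, 222], [374, 200], [374, 195], [423, 179]]
side (0.009, 0.07, 0) [331.2759 279.5034]
side (-0.009, 0.07, 0) [326.7183 286.3787]
side (0.009, -0.07, 0) [389.1174 318.1799]
side (0.009, 0.07, 0.17) [317.9788 264.0801]
side (0.009, -0.07, 0.17) [386.9053 309.5921]
[[393, 240], [419, 240], [419, 280]]
```

Request:
{"api": "carry_out", "payload": {
  "commands": [
    [[0,-0.04,0.1,0,0,0],[0,0,0.1,0,0,0],[0,0,0.1,0,0,0],[0,0,0.1,0,0,0],[0,0,0.1,0,0,0],[0,0,0.06,0,0,0],[0,0,0,0,0,0],[0,0,0,0,0,0]]
  ]
}}

```text
clock: 11.93
position: [0.5712, -0.2607, 0.1792]
ee_rot: [0.573, 0.778, 0.208, 0.153]
ft_force: [-0.7, -0.6, -2.3]
grip_width: 0.21
grasp_force: 25.0
```

Request:
{"api": "carry_out", "payload": {
  "commands": [
    [[0,0,0.025,0,0,0],[0,0,0.025,0,0,0],[0,0,0,0,0,0]]
  ]
}}

```text
clock: 12.18
position: [0.5722, -0.2604, 0.1777]
ee_rot: [0.573, 0.778, 0.208, 0.154]
ft_force: [0.4, 0.0, -2.6]
grip_width: 0.207
grasp_force: 25.1
```

Request:
{"api": "carry_out", "payload": {
  "commands": [
    [[0,0,0.025,0,0,0],[0,0,0.02,0,0,0],[0,0,0,0,0,0]]
  ]
}}

```text
clock: 12.43
position: [0.5731, -0.2601, 0.176]
ee_rot: [0.573, 0.778, 0.208, 0.153]
ft_force: [0.3, -0.2, -3.1]
grip_width: 0.208
grasp_force: 25.1
```

```bash
python3 chk.py
```

```text
12.4333 [ 0.5731 -0.2601  0.176 ] yhead 17.22603697979101
[[-0.2962  0.8272  0.4774]
 [ 0.9551  0.2565  0.1483]
 [ 0.0002  0.4999 -0.8661]]
[ 0.0435  0.1831  0.5731  1.9036 -0.6866  0.8548  1.2949] [ 0.2752 -0.2088 -3.0982] 0.20825305496005175 25.076554119586945
print origin in seat mm [14.1978  0.5723  2.6178]
TCP target [ 0.5727 -0.261   0.1726] units in tool now [-0.0188 -0.0553  0.0654] turn units [-0.0008  0.0123 -0.0251]
top (0.009, 0.07, 0) [367.9851 192.2956]
top (-0.009, 0.07, 0) [369.2303 198.7365]
top (0.009, -0.07, 0) [418.9704 176.2269]
top (0.009, 0.07, 0.17) [399.9395 213.5498]
top (0.009, -0.07, 0.17) [459.5939 194.4397]
[[439, 186], [430, 211], [403, 219], [377, 203], [369, 194], [369, 192], [418, 177]]
side (0.009, 0.07, 0) [332.5074 281.982 ]
side (-0.009, 0.07, 0) [328.0649 288.6949]
side (0.009, -0.07, 0) [388.9256 319.8172]
side (0.009, 0.07, 0.17) [319.8304 267.4953]
side (0.009, -0.07, 0.17) [386.746  311.8587]
[[393, 240], [419, 240], [419, 280]]
```

Request:
{"api": "carry_out", "payload": {
  "commands": [
    [[0,0,0.025,0,0,0],[0,0,0.025,0,0,0],[0,0,0,0,0,0]]
  ]
}}

```text
clock: 12.78
position: [0.5741, -0.2599, 0.1747]
ee_rot: [0.573, 0.778, 0.209, 0.154]
ft_force: [-3.1, 0.2, 0.8]
grip_width: 0.207
grasp_force: 25.6
```

Request:
{"api": "carry_out", "payload": {
  "commands": [
    [[0,0,0.025,0,0,0],[0,0,0,0,0,0],[0,0,0,0,0,0]]
  ]
}}

```text
clock: 13.03
position: [0.5743, -0.2598, 0.1747]
ee_rot: [0.573, 0.777, 0.209, 0.154]
ft_force: [-11.4, 3.6, 10.7]
grip_width: 0.21
grasp_force: 27.4
```

Request:
{"api": "carry_out", "payload": {
  "commands": [
    [[0,0,-0.03,0,0,0],[0,-0.03,0,0,0,0],[0,-0.03,0,0,0,0],[0,0,0,0,0,0],[0,0,0,0,0,0]]
  ]
}}

```text
clock: 13.45
position: [0.5719, -0.2605, 0.1733]
ee_rot: [0.573, 0.778, 0.208, 0.153]
ft_force: [-1.2, -0.0, -1.9]
grip_width: 0.208
grasp_force: 25.3
```

Request:
{"api": "carry_out", "payload": {
  "commands": [
    [[0,-0.025,0,0,0,0],[0,0,0,0,0,0],[0,0,0,0,0,0]]
  ]
}}

```text
clock: 13.7
position: [0.5711, -0.2608, 0.1728]
ee_rot: [0.573, 0.778, 0.208, 0.153]
ft_force: [-0.1, 0.2, -1.6]
grip_width: 0.208
grasp_force: 25.1
```

Request:
{"api": "carry_out", "payload": {
  "commands": [
    [[0,-0.025,0,0,0,0],[0,0,0,0,0,0],[0,0,0,0,0,0]]
  ]
}}

```text
clock: 13.95
position: [0.5702, -0.261, 0.1723]
ee_rot: [0.573, 0.778, 0.208, 0.153]
ft_force: [-0.4, -0.2, -2.5]
grip_width: 0.206
grasp_force: 25.1
```

```bash
python3 plan.py
```

```text
13.95 [ 0.5702 -0.261   0.1723] yhead 17.21813058144603
[[-0.2961  0.8273  0.4774]
 [ 0.9552  0.2564  0.1482]
 [ 0.0002  0.4999 -0.8661]]
[ 0.0476  0.1838  0.5731  1.9116 -0.6924  0.8503  1.3062] [-0.3728 -0.1714 -2.4641] 0.20565664068742118 25.12569308280945
print origin in seat mm [9.6723 0.4902 0.9216]
```

Request:
{"api": "carry_out", "payload": {
  "commands": [
    [[0,-0.02,0,0,0,0],[0,0,0,0,0,0],[0,0,0,0,0,0]]
  ]
}}

```text
clock: 14.2
position: [0.5696, -0.2612, 0.172]
ee_rot: [0.573, 0.778, 0.208, 0.153]
ft_force: [0.3, -0.1, -2.4]
grip_width: 0.208
grasp_force: 25.1
```

Request:
{"api": "carry_out", "payload": {
  "commands": [
    [[0,-0.02,0,0,0,0],[0,0,0,0,0,0],[0,0,0,0,0,0]]
  ]
}}

```text
clock: 14.45
position: [0.5693, -0.2613, 0.1719]
ee_rot: [0.573, 0.778, 0.209, 0.154]
ft_force: [2.7, -0.2, -2.0]
grip_width: 0.204
grasp_force: 25.1
```

Request:
{"api": "carry_out", "payload": {
  "commands": [
    [[0,-0.02,0,0,0,0],[0,0,0,0,0,0],[0,0,0,0,0,0]]
  ]
}}

```text
clock: 14.7
position: [0.5689, -0.2614, 0.1717]
ee_rot: [0.573, 0.778, 0.209, 0.154]
ft_force: [5.2, 1.3, -2.1]
grip_width: 0.21
grasp_force: 25.3
```

Request:
{"api": "carry_out", "payload": {
  "commands": [
    [[0,0.01,0.02,0,0,0],[0,0,0,0,0,0],[0,0,0,0,0,0]]
  ]
}}

```text
clock: 14.95
position: [0.5692, -0.2613, 0.1716]
ee_rot: [0.573, 0.778, 0.209, 0.154]
ft_force: [-1.5, 4.1, 5.1]
grip_width: 0.207
grasp_force: 26.5
```

Request:
{"api": "carry_out", "payload": {
  "commands": [
    [[0,0,0.015,0,0,0],[0,0,0,0,0,0],[0,0,0,0,0,0]]
  ]
}}

```text
clock: 15.2
position: [0.5692, -0.2613, 0.1716]
ee_rot: [0.573, 0.777, 0.209, 0.154]
ft_force: [-8.2, 3.1, 12.5]
grip_width: 0.208
grasp_force: 27.6
```

```bash
python3 plan.py
```

```text
15.2 [ 0.5692 -0.2613  0.1716] yhead 17.22481010953953
[[-0.2965  0.8264  0.4787]
 [ 0.955   0.2562  0.1493]
 [ 0.0007  0.5014 -0.8652]]
[ 0.0498  0.1834  0.5733  1.9143 -0.6965  0.8498  1.3122] [-8.2028  3.1201 12.4619] 0.2080002413005735 27.564572989940643
print origin in seat mm [8.7447 0.5849 0.8165]
```

Request:
{"api": "carry_out", "payload": {
  "commands": [
    [[0,0,-0.02,0,0,0],[0,0,0,0,0,0]]
  ],
  "force": 20
}}

```text
clock: 15.37
position: [0.5692, -0.2614, 0.1716]
ee_rot: [0.573, 0.778, 0.209, 0.154]
ft_force: [-1.6, 2.7, 5.1]
grip_width: 0.209
grasp_force: 26.5
```

Request:
{"api": "carry_out", "payload": {
  "commands": [
    [[0,0,0,0,0,0],[0,0,0,0,0,0],[0,0,0,0,0,0],[0,0,0,0,0,0],[0,0,0,0,0,0]]
  ],
  "hand": 0.48
}}

```text
clock: 15.78
position: [0.5687, -0.2616, 0.1707]
ee_rot: [0.573, 0.778, 0.208, 0.153]
ft_force: [1.2, -0.4, -0.6]
grip_width: 0.256
grasp_force: 0.0
```

```bash
python3 chk.py
```

```text
15.7833 [ 0.5687 -0.2616  0.1707] yhead 17.219642081371983
[[-0.2961  0.8274  0.4772]
 [ 0.9552  0.2564  0.148 ]
 [ 0.0001  0.4996 -0.8662]]
[ 0.0495  0.184   0.5733  1.9152 -0.6946  0.8484  1.3112] [ 1.2102 -0.3895 -0.6313] 0.2558876610837579 0.0
print origin in seat mm [7.5048 0.3962 0.259 ]
TCP target [ 0.5727 -0.261   0.1726] units in tool now [-0.0147  0.1109  0.0064] turn units [-0.004   0.0143 -0.026 ]
top (0.009, 0.07, 0) [368.1404 194.4174]
top (-0.009, 0.07, 0) [369.38   200.8218]
top (0.009, -0.07, 0) [418.9246 178.4037]
top (0.009, 0.07, 0.17) [399.9495 215.9265]
top (0.009, -0.07, 0.17) [459.3301 196.8929]
[[441, 189], [430, 213], [403, 221], [372, 201], [369, 195], [417, 179], [421, 179]]
side (0.009, 0.07, 0) [331.0839 284.685 ]
side (-0.009, 0.07, 0) [326.6433 291.3938]
side (0.009, -0.07, 0) [387.3169 322.6619]
side (0.009, 0.07, 0.17) [318.1595 270.696 ]
side (0.009, -0.07, 0.17) [384.8106 315.2598]
[[393, 240], [419, 240], [419, 280]]
```

Request:
{"api": "carry_out", "payload": {
  "commands": [
    [[0,0.025,0,0,0,0],[0,0,0,0,0,0],[0,0,0,0,0,0]]
  ],
  "hand": 0.1
}}

```text
clock: 16.13
position: [0.5698, -0.2612, 0.1714]
ee_rot: [0.573, 0.778, 0.208, 0.154]
ft_force: [-0.8, -0.5, -1.0]
grip_width: 0.451
grasp_force: 0.0
```

Request:
{"api": "carry_out", "payload": {
  "commands": [
    [[0,0,-0.1,0,0,0],[0,0,-0.2,0,0,0],[0,0,-0.2,0,0,0],[0,0,-0.3,0,0,0],[0,0,-0.3,0,0,0],[0,0,-0.4,0,0,0],[0,0,-0.4,0,0,0],[0,0,-0.4,0,0,0],[0,0,-0.4,0,0,0],[0,0,-0.4,0,0,0],[0,0,-0.4,0,0,0],[0,0,0,0,0,0]]
  ]
}}

```text
clock: 17.13
position: [0.502, -0.2843, 0.297]
ee_rot: [0.573, 0.777, 0.209, 0.156]
ft_force: [-0.3, -0.3, 0.8]
grip_width: 0.447
grasp_force: 0.0
```

```bash
python3 -c "
exec(open('st.py').read())
a,b=camera('side'),camera('top')
C=np.zeros((600,800,3),np.uint8);C[:300,:400]=cv2.resize(a,(400,300));C[:300,400:]=cv2.resize(b,(400,300))
C[300:,:400]=cv2.resize(a[240:384,270:462],(400,300));C[300:,400:]=cv2.resize(b[140:260,330:490],(400,300))
cv2.imwrite('pics/c9.png',C[:,:,::-1])"
```

```text
17.1333 [ 0.502  -0.2843  0.297 ] yhead 17.16505378626664
[[-0.2933  0.8254  0.4824]
 [ 0.956   0.2549  0.1451]
 [-0.0032  0.5037 -0.8639]]
[ 0.0558 -0.05    0.6181  1.8423 -0.4592  1.0709  1.1445] [-0.3206 -0.2599  0.7812] 0.4468955097156012 0.0
```

View pics/c9.png

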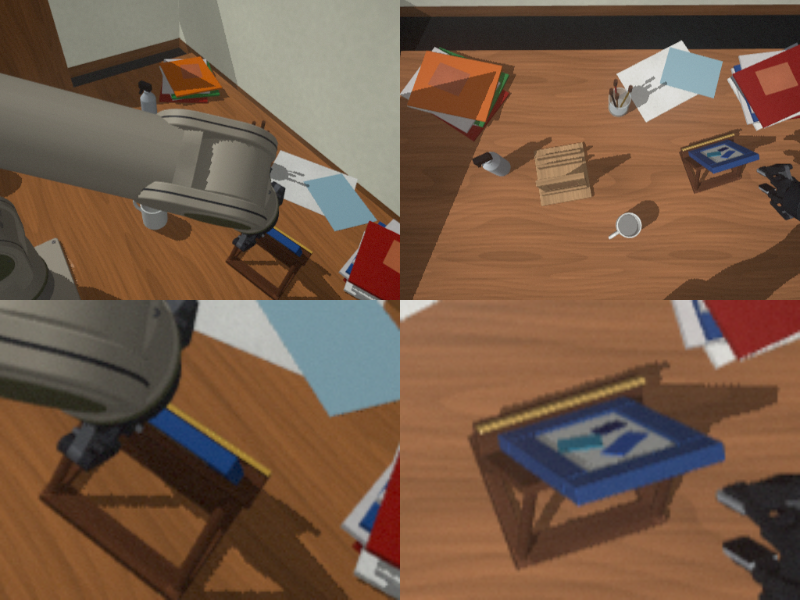

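The last picture shows the print standing behind the brass lip, about centred and picture out. The gripper is clear, and the tan print, jar, mug and bottle are undisturbed.

```bash
python3 -c "
from workcell import *
print(hand_in())"
```

```text
the job is handed in; nothing more can be done
None
```

The blue print is on the easel behind the brass lip, about centred, leaning on the backboard with its picture facing out; nothing else was disturbed, and I handed the job in at about 17 s.

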